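Shut, latch and evacuate the bridge-blank keeping case

ROBOT

A 7-joint arm with a two-finger parallel gripper is mounted at the origin on the work surface. World frame = base frame: x ahead of the robot, y to its left, z up, the work surface at z = 0. Lengths are in mm, angles in rad, forces in N, time in s.
With the tool pointing down it reaches from about 425 to 925 mm from the base axis. Payload 6.8 kg.
Tool frame: the origin (TCP) lies on the centre line of the jaws, within the pads' length; the fingertips stand 22 mm ahead of it and the grasp point (between the pads) lies 3 mm ahead of it; z points along the fingers, y is the line along which they close (so a half turn about z gives the same grasp; the last joint's range is limited). The gripper opens to 88 mm and grips with 3 to 60 N. Pads are 20 mm wide; open, the fingers measure 115 mm over their backs; the gripper's body (75 mm by 178 mm) begins 61 mm behind the grasp point.
Start: joints at [1.011, 0.477, 0.022, 1.555, -0.011, 1.109, -0.083], TCP at [294.706, -607.285, 244.664] pointing down, gripper open.
Joint ranges: [-2.96, 2.96], [-0.34, 2.1], [-1.41, 1.46], [0.24, 2.44], [-1.37, 4.51], [0.17, 1.92], [-2.96, 2.96]. Speed limits (rad/s): [2.39, 2.39, 3.14, 3.14, 3.14, 3.14, 3.14].

INTERFACE

Orientations are given as a unit quaternion [x, y, z, w].
In Python, from cell import state, get_image, get_calibration, finish_job gives the robot as it stands.
- The arm moves only by the tool send_rows, never from a script. Its argument "commands" is a list of rows, each an object with "dp": the shift along the world's x, y, z in cm, a list of three; "delta_rot": the turn, a rotation vector about the world's x, y, z in rad, a list of three; "grip": the closure, from 0 (fully open) to 1 (shut). In form: [{"dp": [tx, ty, tz], "delta_rot": [rx, ry, rz], "grip": grip}, ...]. A call has 1 to 10 rows; each row shifts and turns the commanded pose from where the row before left it; what a row does not reach is not made up. A row lasts 1/10 s, in which the tool goes at most 50 mm and 8.59 degrees, less where a joint would pass 70% of its speed; a pose out of reach is approached as far as the arm can. A call with a gripper value outside its range is refused whole. The fingers move at their own pace and stop on an object; "force" is the grip in N (left out, the last holds). Time passes only in rows, so rows that do not move let the fingers close. It gives the time, the measured TCP pose, the force, the opening and the grip force at its end, in the units of the state.
- state(): the state, without advancing time (a new reading comes with each control period).
- get_image(name): name is "scene" or "top"; returns the picture (480x640x3 uint8, blue, green, red); there is no depth.
- get_calibration(name): a dict with "fx", "fy", "cx", "cy" (pixels), "k1" (the pictures are not rectified: a ray, as slopes to the right and down, at radius r is drawn at 1 + k1 r^2 times it, then the intrinsics apply), "rvec" (rotation vector, rad) and "tvec" (3), from world to camera coordinates, as OpenCV has them. Camera axes: x right, y down, z forward; pixel columns grow to the right and rows downward; lengths in mm; the calibration is good to about 2 mm. A picture is of the moment at which its call begins. get_calibration takes no time and is no camera call.
- finish_job(): hands the job in; it is judged then, once.
The state is a dict: "time": time; "joint_pos": joint angles; "joint_velocities": joint speeds; "tau": joint torques, N m; "tool_pos": TCP position; "tcp_rot": TCP orientation; "ft_force": force on the tool from outside, world axes, zero at the start; "moment": the same for the moment, N m; "opening": finger opening in mm; "gripper_force": force on a finger pad.
Only numpy, scipy, OpenCV 4.12 (cv2) and the standard library are available. Lean on these libraries where they do the work, as an engineer would, in place of code of your own. Each camera call takes 0.05 s, during which the arm holds its last target. There are 200 camera calls.

TASK

Close up the vacuum keeping case so the bridge blanks stay dry: swing its blue lid fully shut, hook the latch's cross bar behind the steel keeper on the lid, and snap the red lever over centre until it lies fully home against the slanted front. Then press the white pump knob on the lid all the way down to its stop and let it rise again. Leave the things standing and lying around the case where they are.

Things in the scene. Friction and masses are not known exactly. Their poses are not given: they have to be found in the camera images.
- case: grey case fixed to the bench. Origin: on the bench; axes: x from latch side to hinge side, y along the hinge, z up. In mm: it spans x -165 to 115, y -110 to 110; rim 118 high; front slanted 45 degrees from x -165, z 20 to the lid's front top edge x -55, z 130. Lid hinge line: x 115, z 118. Lever pivot: x -109, z 110. All latch parts lie and turn in the middle plane y = 0
- lid (a joint): angle of the blue lid, rad: 0 shut (top at z 130 mm), 1.57 upright. Stiff hinge: stays where left, takes about 3 N at its edge. A plate 170 mm from hinge to front edge, 220 mm wide, 12 mm thick, hinge line at its underside
- lid_edge (a point): middle of the lid's front edge on its top (outer) face. Keeper and pump are on the lid's middle line, so push the outer face 60 to 100 mm beside the middle
- keeper (a point): seat of the cross bar's centre when hooked and tight (on the lid; lid shut: case x -59, z 146 mm; axes then the case's). Keeper: 30 mm wide steel bracket on the lid's front edge, a level ledge 4 mm below this point reaching 29 mm on to the hinge, and an upright lip 4 mm in front of this point (latch side), 8 mm thick, its top 6 mm above this point. The bar goes over the lip and down behind it
- lever (a joint): angle of the red lever, rad: 0 home, pointing down the slant; 0.79 level, pointing away from the case; 1.57 pointing 45 degrees up and away; stop at 2.1. Stiff, stays where left. With the bar hooked it draws below about 1.4, hardest (5 to 8 N at its end) around 1, passes centre at about 0.5, then snaps home. Push its inner or upper face, outwards and down
- lever_pivot (a point): hinge axis of the lever, a plate 94 mm long from here, 44 mm wide, 8 mm thick
- lever_tip (a point): middle of the lever's free end, 94 mm from its pivot
- bail (a joint): angle of the wire bail to the lever, rad: 0 latched, about -2.5 standing up unhooked. Stiff, stays where left. Its pivot sits on the lever, 30 mm from the lever's pivot, 0.35 rad off the lever's line (towards the slant when the lever is home). With the bar near the keeper and the lever open, this pivot is on the outer (away from the case) side of the line from lever pivot to bar
- latch_bar (a point): middle of the latch's steel cross bar: 8 mm round, 56 mm long along y, on two side wires 84 mm from the bail's pivot; sprung along the wires, 8 N per mm of stretch, up to 12 mm
- latch_tab (a point): grip point in the yellow tab on the cross bar, 30 mm beyond the bar in line with the wires; the tab is 26 mm wide (along y), 10 mm thick, 50 mm long. Pinch it across its width from above; the bail can turn between the fingers. Lever and bail follow it as two hinged links
- pump (a joint): stroke of the pump knob, m: 0 up, 0.020 at its stop. Spring: 3 N to start, 12 N at the stop; rises by itself
- pump_top (a point): middle of the top of the white pump knob, 50 mm across, on the lid 60 mm from the hinge; its top stands 50 mm above the lid
- glue: white glue bottle with an orange cap, 64 mm wide, 170 mm tall, standing loose; origin under its centre
- spray_can: blue and steel spray can, 66 mm wide, 190 mm tall, standing loose; origin under its centre
- jar: amber glass jar, 76 mm wide, 90 mm tall, standing loose; origin under its centre
- tape: roll of blue tape lying flat, 104 mm across, 25 mm high; origin under its centre
- sand_block: cork sanding block 110 x 60 x 35 mm lying flat; origin under its centre
- screwdriver: red screwdriver, 180 mm long, lying on the bench; origin under it
- clamp: black bar clamp 340 mm long lying flat, 24 mm high; origin under its bar

How it is judged (in metres and radians):
On the way, in this order (a step that is already met when the one before it is completed fails the run):
1. the lid is swung shut (under 0.03 rad) (value of joint lid below 0.03 rad), for 0.2 s.
2. the cross bar lies behind the keeper's lip, down on the ledge, lever still open (value of joint lid below 0.03 rad and z of latch_bar in the frame of keeper between -0.006 and 0.006 m and x of latch_bar in the frame of keeper between -0.006 and 0.03 m and value of joint lever above 0.8 rad), for 0.2 s.
3. the lever is snapped home with the bar hooked (value of joint lid below 0.03 rad and z of latch_bar in the frame of keeper between -0.006 and 0.006 m and x of latch_bar in the frame of keeper between -0.006 and 0.006 m and value of joint lever below 0.12 rad), for 0.2 s.
4. the pump knob is pressed to its stop (at least 18 mm of its 20 mm) (value of joint pump above 0.018 m), for 0.05 s.
At the end, for the whole second after the job is handed in: The lid is shut (under 0.03 rad), the cross bar sits in the keeper within 6 mm of its seat, the lever is home (under 0.12 rad) and the pump knob has risen again (under 3 mm) (all of step 3 and value of joint pump below 0.003 m); the robot touches nothing.
It fails at once if something lying or standing around the case is moved by more than 30 mm (distance of any of glue, spray_can, jar, tape, sand_block, screwdriver, clamp from where it was at the start of the episode above 0.03 m).
It also fails if it takes over 58 s, if anything falls off the work surface, if the arm or the gripper's body presses on something with over 40 N, if the wrist force passes 120 N, or if a joint passes its speed limit or range.

## Working session

There is one attempt and no reset: what is moved stays moved. The work goes in short steps, Python scripts to look and compute and a tool call to move; the robot and the scene stay as the last step left them, time stands still between calls to the robot, and variables do not carry over. Pictures are saved under pics/ and viewed, at most 10 in all, crops included, and the job is handed in when it is done.

Besides the shell and the picture viewer there is one more tool, called as name(argument=value, ...), one argument or row to a line, values as JSON. send_rows: Moves the arm, as the interface text tells. Its arguments: {"type":"object","properties":{"commands":{"type":"array"},"force":{"type":"number"}},"required":["commands"]}

```bash
mkdir -p pics; ls
python3 - <<'E'
from cell import *
import cv2
for n in("scene","top"):
    cv2.imwrite(f"pics/{n}0.png",get_image(n)); print(n,get_calibration(n))
print(state())
E
```

```text
pics
scene {'fx': 486.5547258693561, 'fy': 486.5547258693561, 'cx': 326.4122489730368, 'cy': 242.68088315016385, 'k1': -0.10744602244981737, 'rvec': array([ 1.8972061 ,  1.10799217, -0.64328375]), 'tvec': array([-199.77516512, -131.60507047, 1644.9567248 ])}
top {'fx': 448.5963282360834, 'fy': 448.5963282360834, 'cx': 319.7186908682741, 'cy': 240.53576063871117, 'k1': -0.05045469646019459, 'rvec': array([ 2.24007118, -1.94633059,  0.20911327]), 'tvec': array([-114.69340506,  531.118453  , 1059.64238013])}
{'time': 0.1, 'joint_pos': array([ 1.01092418,  0.47773355,  0.02233427,  1.55630078, -0.01149642,
        1.10930814, -0.0831212 ]), 'joint_velocities': array([ 6.84749299e-04, -1.32528547e-03, -2.69048793e-04, -2.20410208e-03,
        4.73188880e-05,  6.69323828e-04,  7.48578158e-04]), 'tau': array([ 4.31752487e-03, -5.84089100e+01,  1.53958775e+00, -2.73314846e+01,
       -5.42147923e-02,  1.30195412e-02,  4.20970548e-05]), 'tool_pos': array([ 294.46184597, -606.84140716,  243.78982811]), 'tcp_rot': array([ 9.74594774e-01,  2.23974037e-01, -2.38237092e-04, -7.75089641e-04]), 'ft_force': array([ 0.51057752, -0.13686425, -0.17420206]), 'moment': array([-0.00308253,  0.00281039,  0.02984746]), 'gripper_force': 0.0, 'opening': 88.03799146491335}
```

View pics/scene0.png

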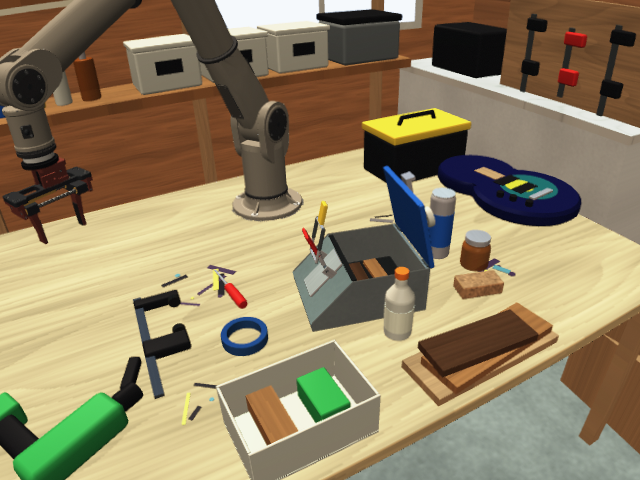

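View pics/top0.png

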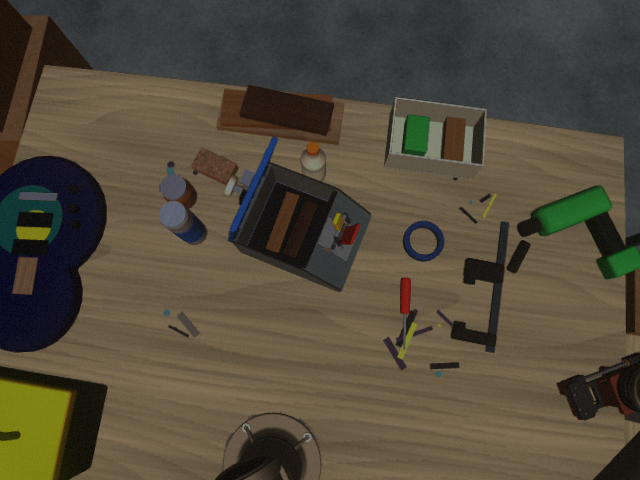

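Scene: the case is around (365,270) and its lid stands just past upright, with glue in front and the can behind. Top: the case is around (300,225), with the lid at left, the latch at (345,230), glue at (313,160) and the can at (180,220). I'll take a closer crop of both views.

```bash
cat > h.py <<'E'
import numpy as np, cv2
from cell import *
def cam(n):
    c=get_calibration(n);R=cv2.Rodrigues(c['rvec'])[0];return c,R,np.array(c['tvec'])
def ray(n,uv):
    c,R,t=cam(n);x=(uv[0]-c['cx'])/c['fx'];y=(uv[1]-c['cy'])/c['fy']
    rd=np.hypot(x,y);r=rd
    for _ in range(20): r=rd/(1+c['k1']*r*r)
    s=r/rd if rd else 1
    d=R.T@np.array([x*s,y*s,1]);return -R.T@t,d/np.linalg.norm(d)
def onz(n,uv,z):
    o,d=ray(n,uv);return o+d*(z-o[2])/d[2]
def proj(n,p):
    c,R,t=cam(n);q=R@np.asarray(p,float)+t;x,y=q[:2]/q[2];k=1+c['k1']*(x*x+y*y)
    return np.array([c['cx']+c['fx']*x*k,c['cy']+c['fy']*y*k])
def onplane(n,uv,p0,nrm):
    o,d=ray(n,uv);return o+d*((p0-o)@nrm)/(d@nrm)
def tri(a,b):
    o1,d1=ray('scene',a);o2,d2=ray('top',b)
    s=np.linalg.lstsq(np.c_[d1,-d2],o2-o1,rcond=None)[0];p,q=o1+s[0]*d1,o2+s[1]*d2
    return (p+q)/2,np.linalg.norm(p-q)
E
python3 - <<'E'
import cv2,numpy as np
a=cv2.imread('pics/top0.png')[120:300,150:390];b=cv2.imread('pics/scene0.png')[160:340,280:480]
a=cv2.resize(a,None,fx=3.33,fy=3.33,interpolation=2);a=np.clip(a*1.6,0,255).astype('uint8')
cv2.imwrite('pics/a.png',a);cv2.imwrite('pics/b.png',cv2.resize(b,None,fx=3.3,fy=3.3,interpolation=2))
E
```

```text
(no output)
```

View pics/a.png

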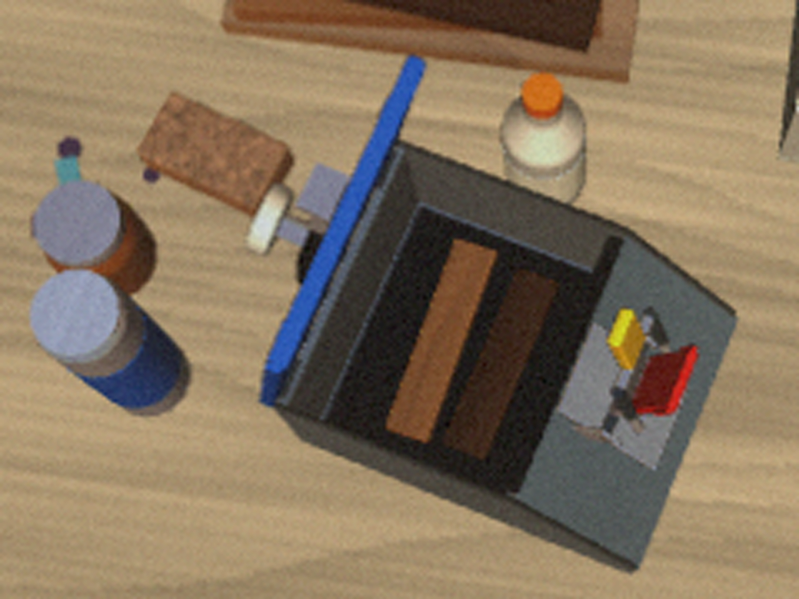

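View pics/b.png

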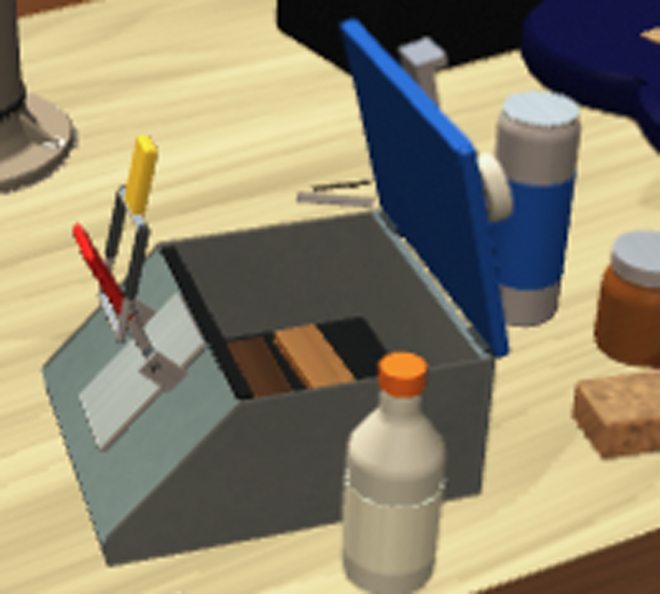

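The top crop gives the slant foot corners at (737,317) and (635,570) and the rim hinge corners at (400,142) and (283,400). The scene crop shows the yellow tab up at (145,160), the red lever tip at (80,230), and lid top corners at (345,25) and (470,155).

```bash
cat > fit.py <<'E'
from h import *
from scipy.optimize import least_squares
T=lambda x,y:(x/3.333+150,y/3.333+120)
S=lambda x,y:(x/3.3+280,y/3.3+160)
obs=[('top',T(737,317),(-165,-110,20)),('top',T(635,570),(-165,110,20)),('top',T(400,142),(115,-110,118)),('top',T(283,402),(115,110,118)),
('scene',S(43,370),(-165,110,20)),('scene',S(108,565),(-165,-110,0)),('scene',S(492,357),(115,-110,118)),('scene',S(480,492),(115,-110,0))]
def W(q,p):
    c,s=np.cos(q[2]),np.sin(q[2]);p=np.asarray(p,float)
    return np.array([q[0]+c*p[0]-s*p[1],q[1]+s*p[0]+c*p[1],p[2]])
def C(q,w):
    c,s=np.cos(q[2]),np.sin(q[2]);d=np.asarray(w)-[q[0],q[1],0]
    return np.array([c*d[0]+s*d[1],-s*d[0]+c*d[1],d[2]])
f=lambda q:np.ravel([proj(n,W(q,p))-u for n,u,p in obs])
r=least_squares(lambda v:f([v[0]*100,v[1]*100,v[2]]),[6,0,1.3],loss='soft_l1')
Q=r.x*[100,100,1]
E
python3 - <<'E'
from fit import *
print(Q,r.fun.reshape(-1,2).round(1).tolist())
yv=W(Q,(0,1,0))-W(Q,(0,0,0))
def pl(n,uv,y): return C(Q,onplane(n,uv,W(Q,(0,y,0)),yv)).round(1)
a=pl('scene',S(470,155),-110);b=pl('scene',S(345,25),110)
print('lid',a,b,[np.arctan2(p[2]-118,115-p[0]) for p in(a,b)])
for k,u in dict(levertip=(80,228),levbase=(122,305),tabtop=(147,138),tabbot=(137,210),barL=(122,190),bailpiv=(122,305)).items(): print(k,pl('scene',S(*u),0))
for k,u in dict(tip=(690,378),tab=(625,340)).items():print(k,pl('top',T(*u),0))
print('tri tab',C(Q,tri(S(142,172),T(625,340))[0]))
print('yaw',Q[2])
for n,u,z in[('glue',T(543,95),170),('can',T(72,315),190),('jar',T(80,222),90)]:print(n,C(Q,onz('top',u,z)),onz('top',u,z))
c,R,t=cam('scene');print('cam',C(Q,-R.T@t))
E
```

```text
[573.73149324  24.83774411   1.32356213] [[0.4, -1.3], [-0.1, 0.8], [-0.9, -1.2], [-3.1, 1.9], [-1.0, -1.1], [-1.4, 0.7], [0.8, 1.0], [-0.1, 0.6]]
lid [  82.  -110.   281.5] [ 80.7 110.  279.8] [np.float64(1.371637100343323), np.float64(1.3618988432585177)]
levertip [-147.5   -0.   205.4]
levbase [-120.5   -0.   138.3]
tabtop [-99.2  -0.  266.4]
tabbot [-107.6   -0.   212.9]
barL [-117.5   -0.   230. ]
bailpiv [-120.5   -0.   138.3]
tip [-151.6   -0.   204.9]
tab [-105.1   -0.   234.8]
tri tab [-104.24757914    1.29534787  240.73704752]
yaw 1.3235621326864637
glue [  18.6243868  -160.85899876  170.        ] [734.25706961   3.52989118 170.        ]
can [247.36878384 111.75980376 190.        ] [525.90684993 292.03499793 190.        ]
jar [317.16312339  31.2891373   90.        ] [621.01093733 340.01406162  90.        ]
cam [-324.21627591 -923.96608461  751.27309055]
```

```bash
cat >> fit.py <<'E'
def steps(wps,start=None):
    """wps: TCP in case frame; prints world shifts in cm"""
    p=state()['tool_pos'] if start is None else W(Q,start)
    for w in wps:
        g=W(Q,w);print(np.round(w,1),'dp',((g-p)/10).round(2),'len',np.linalg.norm(g-p).round(0));p=g
E
python3 - <<'E'
from fit import *
steps([(140,75,420),(140,75,284)])
w=[]
for ph in np.arange(1.45,-0.05,-.1):
    n=np.array([np.sin(ph),np.cos(ph)]);d=12+11*np.sin(max(ph,0))
    x,z=115-140*np.cos(ph)+d*n[0],118+140*np.sin(ph)+d*n[1]
    w.append((x,75,z+22))
steps(w,(140,75,284))
E
```

```text
[140  75 420] dp [24.08 78.58 17.62] len 841.0
[140  75 284] dp [  0.    0.  -13.6] len 136.0
[120.9  75.  281.7] dp [-0.47 -1.85 -0.23] len 19.0
[106.5  75.  281.6] dp [-0.35 -1.39 -0.02] len 14.0
[ 92.1  75.  279.9] dp [-0.35 -1.39 -0.16] len 14.0
[ 77.9  75.  276.8] dp [-0.35 -1.38 -0.31] len 15.0
[ 64.   75.  272.2] dp [-0.34 -1.35 -0.46] len 15.0
[ 50.6  75.  266.1] dp [-0.33 -1.3  -0.61] len 15.0
[ 37.8  75.  258.6] dp [-0.31 -1.24 -0.75] len 15.0
[ 25.9  75.  249.7] dp [-0.29 -1.16 -0.89] len 15.0
[ 14.8  75.  239.6] dp [-0.27 -1.07 -1.01] len 15.0
[  4.9  75.  228.3] dp [-0.24 -0.96 -1.13] len 15.0
[ -3.8  75.  216. ] dp [-0.21 -0.84 -1.23] len 15.0
[-11.1  75.  202.8] dp [-0.18 -0.71 -1.32] len 15.0
[-17.   75.  188.9] dp [-0.14 -0.57 -1.39] len 15.0
[-21.4  75.  174.4] dp [-0.11 -0.43 -1.45] len 15.0
[-24.2  75.  159.5] dp [-0.07 -0.27 -1.49] len 15.0
```

send_rows(
  commands=[
    {"dp": [2.5, 4.8, 2.5], "delta_rot": [0, 0, 0.145], "grip": 1},
    {"dp": [2, 4, 2.5], "delta_rot": [0, 0, 0.145], "grip": 1},
    {"dp": [2, 4, 2.5], "delta_rot": [0, 0, 0.145], "grip": 1},
    {"dp": [2, 4, 2.5], "delta_rot": [0, 0, 0.145], "grip": 1},
    {"dp": [2, 4, 2.5], "delta_rot": [0, 0, 0.145], "grip": 1},
    {"dp": [2, 4, 2.5], "delta_rot": [0, 0, 0.147], "grip": 1},
    {"dp": [1, 4, 2], "delta_rot": [0, 0, 0], "grip": 1},
  ],
)

```text
time: 0.8
tool_pos: [424.5, -329.7, 408.7]
tcp_rot: [0.787, 0.617, 0.0, 0.0]
ft_force: [-0.5, 0.4, -0.3]
opening: 34.9
gripper_force: 0.0
```

send_rows(
  commands=[
    {"dp": [1, 4.6, 0.5], "delta_rot": [0, 0, 0], "grip": 1},
    {"dp": [1, 4.6, 0.5], "delta_rot": [0, 0, 0], "grip": 1},
    {"dp": [1, 4.6, 0.1], "delta_rot": [0, 0, 0], "grip": 1},
    {"dp": [1, 4.6, 0], "delta_rot": [0, 0, 0], "grip": 1},
    {"dp": [1, 4.6, 0], "delta_rot": [0, 0, 0], "grip": 1},
    {"dp": [1, 4.6, 0], "delta_rot": [0, 0, 0], "grip": 1},
    {"dp": [1, 4.6, 0], "delta_rot": [0, 0, 0], "grip": 1},
    {"dp": [1, 4.6, 0], "delta_rot": [0, 0, 0], "grip": 1},
    {"dp": [1, 4.6, 0], "delta_rot": [0, 0, 0], "grip": 1},
    {"dp": [1, 4.6, 0], "delta_rot": [0, 0, 0], "grip": 1},
  ],
)

```text
time: 1.8
tool_pos: [523.2, 129.7, 418.4]
tcp_rot: [0.789, 0.614, -0.0, 0.0]
ft_force: [0.9, -0.3, 0.7]
opening: 0.6
gripper_force: 0.0
```

send_rows(
  commands=[
    {"dp": [1.1, 4.8, 0], "delta_rot": [0, 0, 0], "grip": 1},
    {"dp": [0, 0, 0], "delta_rot": [0, 0, 0], "grip": 1},
  ],
)

```text
time: 2.0
tool_pos: [532.9, 183.5, 417.9]
tcp_rot: [0.786, 0.619, 0.0, -0.002]
ft_force: [-0.2, -0.7, -0.2]
opening: 0.4
gripper_force: 0.0
```

send_rows(
  commands=[
    {"dp": [0, 0, -4.5], "delta_rot": [0, 0, 0], "grip": 1},
    {"dp": [0, 0, -4.5], "delta_rot": [0, 0, 0], "grip": 1},
    {"dp": [0, 0, -4.4], "delta_rot": [0, 0, 0], "grip": 1},
    {"dp": [-0.45, -2, -0.2], "delta_rot": [0, 0, 0], "grip": 1},
    {"dp": [-0.35, -1.6, 0], "delta_rot": [0, 0, 0], "grip": 1},
    {"dp": [-0.35, -1.4, -0.2], "delta_rot": [0, 0, 0], "grip": 1},
  ],
)

```text
time: 2.6
tool_pos: [522.4, 125.8, 280.1]
tcp_rot: [0.789, 0.615, 0.0, -0.001]
ft_force: [0.9, 4.4, -1.1]
opening: 0.6
gripper_force: 1.5
```

send_rows(
  commands=[
    {"dp": [-0.35, -1.4, -0.3], "delta_rot": [0, 0, 0], "grip": 1},
    {"dp": [-0.35, -1.35, -0.45], "delta_rot": [0, 0, 0], "grip": 1},
    {"dp": [-0.33, -1.3, -0.6], "delta_rot": [0, 0, 0], "grip": 1},
    {"dp": [-0.3, -1.25, -0.75], "delta_rot": [0, 0, 0], "grip": 1},
  ],
)

```text
time: 3.0
tool_pos: [509.3, 72.0, 259.4]
tcp_rot: [0.789, 0.615, 0.0, 0.0]
ft_force: [1.3, 2.3, -0.2]
opening: 0.4
gripper_force: 1.0
```

send_rows(
  commands=[
    {"dp": [-0.3, -1.16, -0.9], "delta_rot": [0, 0, 0], "grip": 1},
    {"dp": [-0.27, -1.07, -1], "delta_rot": [0, 0, 0], "grip": 1},
    {"dp": [-0.24, -0.96, -1.13], "delta_rot": [0, 0, 0], "grip": 1},
    {"dp": [-0.2, -0.85, -1.23], "delta_rot": [0, 0, 0], "grip": 1},
    {"dp": [-0.18, -0.7, -1.3], "delta_rot": [0, 0, 0], "grip": 1},
  ],
)

```text
time: 3.5
tool_pos: [497.3, 24.8, 202.8]
tcp_rot: [0.789, 0.614, -0.0, 0.0]
ft_force: [-0.6, 0.3, 0.0]
opening: 0.1
gripper_force: 0.7
```

send_rows(
  commands=[
    {"dp": [-0.14, -0.57, -1.4], "delta_rot": [0, 0, 0], "grip": 1},
    {"dp": [-0.1, -0.4, -1.4], "delta_rot": [0, 0, 0], "grip": 1},
    {"dp": [0, -0.2, -1], "delta_rot": [0, 0, 0], "grip": 1},
    {"dp": [0, 0, -0.5], "delta_rot": [0, 0, 0], "grip": 1},
    {"dp": [0, 0, 0], "delta_rot": [0, 0, 0], "grip": 1},
  ],
)

```text
time: 4.0
tool_pos: [494.7, 14.0, 160.2]
tcp_rot: [0.789, 0.615, -0.001, -0.0]
ft_force: [1.0, 0.4, 0.2]
opening: 0.3
gripper_force: 0.0
```

send_rows(
  commands=[
    {"dp": [0, 0, -0.3], "delta_rot": [0, 0, 0], "grip": 1},
    {"dp": [0, 0, -0.3], "delta_rot": [0, 0, 0], "grip": 1},
    {"dp": [0, 0, -0.2], "delta_rot": [0, 0, 0], "grip": 1},
    {"dp": [0, 0, -0.2], "delta_rot": [0, 0, 0], "grip": 1},
  ],
)

```text
time: 4.4
tool_pos: [495.6, 14.0, 151.9]
tcp_rot: [0.789, 0.615, 0.0, 0.0]
ft_force: [-8.2, -1.1, 28.1]
opening: 0.5
gripper_force: 13.6
```

send_rows(
  commands=[
    {"dp": [0, 0, 0.1], "delta_rot": [0, 0, 0], "grip": 1},
    {"dp": [0, 0, 0], "delta_rot": [0, 0, 0], "grip": 1},
    {"dp": [0, 0, 4], "delta_rot": [0, 0, 0], "grip": 0.5},
    {"dp": [0, 0, 5], "delta_rot": [0, 0, 0], "grip": 0.2},
    {"dp": [0, 0, 5], "delta_rot": [0, 0, 0], "grip": 0.2},
    {"dp": [0, 0, 2], "delta_rot": [0, 0, 0], "grip": 0.2},
  ],
)

```text
time: 5.0
tool_pos: [496.9, 14.8, 316.7]
tcp_rot: [0.789, 0.615, 0.003, 0.002]
ft_force: [0.6, -1.2, -1.3]
opening: 29.2
gripper_force: 0.0
```

Run:
```python
from fit import *
s=get_image('scene');t=get_image('top')
cv2.imwrite('pics/s1.png',s);cv2.imwrite('pics/t1.png',t)
def big(m):
    n,l,st,ce=cv2.connectedComponentsWithStats(m);i=1+np.argmax(st[1:,4]);return ce[i],st[i],l==i
R={}
for n,im,(x0,y0,x1,y1) in(('scene',s,(280,180,480,340)),('top',t,(220,120,390,300))):
    h=cv2.cvtColor(im,cv2.COLOR_BGR2HSV);k=np.zeros(h.shape[:2],np.uint8);k[y0:y1,x0:x1]=255
    y=cv2.inRange(h,(22,130,80),(34,255,255))&k;R[n]=big(y);print(n,'yellow',R[n][0],R[n][1])
    for a in(0,170):
        pass
    r=(cv2.inRange(h,(0,170,90),(4,255,255))|cv2.inRange(h,(172,170,90),(180,255,255)))&k
    print(' red',big(r)[:2])
p,e=tri(R['scene'][0],R['top'][0]);print('tab',C(Q,p),e)
a=s[160:340,280:480];b=t[120:300,190:390]
cv2.imwrite('pics/c.png',np.hstack([cv2.resize(a,(400,360),interpolation=2),cv2.convertScaleAbs(cv2.resize(b,(400,360),interpolation=2),alpha=1.5)]))
steps([(-104,0,300),(-104,0,237)])
```

```text
scene yellow [321.40816327 210.54081633] [318 201  10  24  98]
 red (array([309.46534653, 240.8019802 ]), array([302, 228,  15,  26, 101], dtype=int32))
top yellow [336.14285714 218.        ] [332 213   9  11  56]
 red (array([354.33333333, 233.87719298]), array([350, 224,   9,  20,  57], dtype=int32))
tab [-103.75089968   -2.86226446  247.6352934 ] 7.477259911589884
[-104    0  300] dp [ 5.14 -9.05 -1.54] len 105.0
[-104    0  237] dp [ 0.   0.  -6.3] len 63.0
```

View pics/c.png

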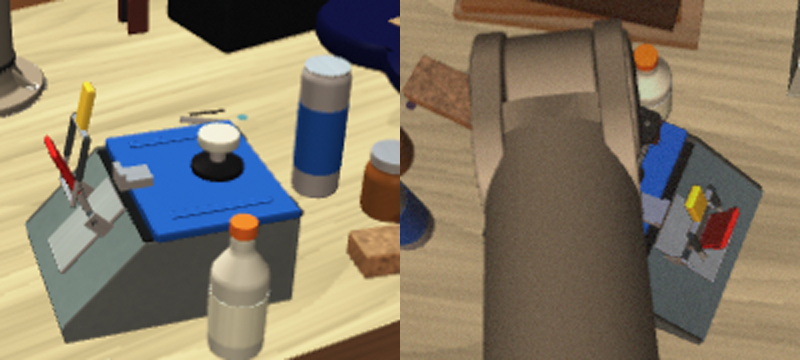

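The lid is shut in the picture. The tab stands at scene (321,210), and the keeper bracket is visible on the lid's front edge. I'll refine the fit from the lid's corners and then plan the latch path.

```bash
cat >> fit.py <<'E'
U=lambda x,y:(x/2+280,y/2+160)
obs=obs[:3]+obs[4:]+[('scene',U(107,137),(-55,110,130)),('scene',U(158,241),(-55,-110,130)),('scene',U(301,212),(115,-110,130)),('scene',U(238,121),(115,110,130))]
r=least_squares(lambda v:f([v[0]*100,v[1]*100,v[2]]),[6,0,1.3],loss='soft_l1');Q=r.x*[100,100,1]
O=np.array([-109,110.])
def tabfor(bar,L1=84,L2=114):
    d=np.array(bar)-O;D=np.hypot(*d);th=np.arctan2(d[1],d[0])+np.arccos((900+D*D-L1*L1)/(60*D))
    P=O+30*np.array([np.cos(th),np.sin(th)]);G=P+(np.array(bar)-P)*L2/L1
    return G,np.radians(245)-th,np.degrees(np.arctan2(*(np.array(bar)-P)[::-1]))
E
python3 - <<'E'
from fit import *
print(Q,r.fun.reshape(-1,2).round(1).tolist())
p,e=tri((321.4,210.5),(336.1,218));print('tab',C(Q,p),e)
print('keeper lip',[proj(n,W(Q,(-63,0,152))).round(1) for n in('scene','top')],'tabproj',[proj(n,W(Q,(-104,0,243))).round(1) for n in('scene','top')])
for b in[(-108,214),(-95,212),(-80,200),(-68,185),(-58,172),(-54,165),(-53,158),(-53,152),(-53,147)]:
    G,L,a=tabfor(b);print(b,G.round(1),L.round(2),a.round(0))
E
```

```text
[574.97613072  25.74635501   1.31550367] [[0.2, -1.3], [-0.9, 0.6], [-0.7, -1.9], [-0.3, -1.3], [-1.3, 0.5], [1.3, 1.5], [0.3, 1.0], [-0.7, 0.0], [-0.4, -2.9], [0.4, -0.7], [-3.3, -1.1]]
tab [-104.87983808   -2.66242753  247.70753081] 7.555767286934782
keeper lip [array([341.4, 243.7]), array([318.8, 224.2])] tabproj [array([323.2, 211.5]), array([336.7, 220.5])]
(-108, 214) [-100.6  243.1] 1.99 76.0
(-95, 212) [-83.7 239.8] 2.07 68.0
(-80, 200) [-62.4 224.3] 1.96 54.0
(-68, 185) [-45.3 204.7] 1.86 41.0
(-58, 172) [-31.9 186.9] 1.88 30.0
(-54, 165) [-26.6 177.2] 1.9 24.0
(-53, 158) [-24.8 168.2] 1.83 20.0
(-53, 152) [-24.3 160.7] 1.76 17.0
(-53, 147) [-23.9 154.5] 1.7 14.0
```

Run:
```python
from fit import *
steps([(-103,-1,310),(-103,-1,247),(-83.7,0,243),(-62.4,0,227.5),(-45,0,208),(-32,0,190),(-26.6,0,180.2),(-24.8,0,171.2),(-24.3,0,163.7),(-24,0,157.5)])
```

```text
[-103   -1  310] dp [ 5.3  -8.87 -0.54] len 103.0
[-103   -1  247] dp [ 0.   0.  -6.3] len 63.0
[-83.7   0.  243. ] dp [ 0.39  1.89 -0.4 ] len 20.0
[-62.4   0.  227.5] dp [ 0.54  2.06 -1.55] len 26.0
[-45   0 208] dp [ 0.44  1.68 -1.95] len 26.0
[-32   0 190] dp [ 0.33  1.26 -1.8 ] len 22.0
[-26.6   0.  180.2] dp [ 0.14  0.52 -0.98] len 11.0
[-24.8   0.  171.2] dp [ 0.05  0.17 -0.9 ] len 9.0
[-24.3   0.  163.7] dp [ 0.01  0.05 -0.75] len 8.0
[-24.    0.  157.5] dp [ 0.01  0.03 -0.62] len 6.0
```

send_rows(
  commands=[
    {"dp": [1.8, -2.9, -0.2], "delta_rot": [0, 0, 0], "grip": 0.2},
    {"dp": [1.8, -3, -0.2], "delta_rot": [0, 0, 0], "grip": 0.2},
    {"dp": [1.7, -3, -0.1], "delta_rot": [0, 0, 0], "grip": 0.2},
    {"dp": [0, 0, 0], "delta_rot": [0, 0, 0], "grip": 0.2},
    {"dp": [0, 0, -2], "delta_rot": [0, 0, 0], "grip": 0.2},
    {"dp": [0, 0, -2], "delta_rot": [0, 0, 0], "grip": 0.2},
    {"dp": [0, 0, -2.3], "delta_rot": [0, 0, 0], "grip": 0.2},
    {"dp": [0, 0, 0], "delta_rot": [0, 0, 0], "grip": 0.2},
  ],
)

```text
time: 5.9
tool_pos: [545.4, -74.3, 240.0]
tcp_rot: [0.789, 0.615, -0.003, -0.003]
ft_force: [-1.1, 0.2, -0.3]
opening: 70.3
gripper_force: 0.0
```

send_rows(
  commands=[
    {"dp": [0, 0, 0], "delta_rot": [0, 0, 0], "grip": 0.6},
    {"dp": [0, 0, 0], "delta_rot": [0, 0, 0], "grip": 0.8},
    {"dp": [0, 0, 0], "delta_rot": [0, 0, 0], "grip": 1},
    {"dp": [0, 0, 0], "delta_rot": [0, 0, 0], "grip": 1},
    {"dp": [0, 0, 0], "delta_rot": [0, 0, 0], "grip": 1},
    {"dp": [0, 0, 0], "delta_rot": [0, 0, 0], "grip": 1},
  ],
  force=25,
)

```text
time: 6.5
tool_pos: [548.4, -75.0, 244.4]
tcp_rot: [0.789, 0.615, 0.0, 0.0]
ft_force: [2.8, -1.3, 1.9]
opening: 25.5
gripper_force: 21.4
```

send_rows(
  commands=[
    {"dp": [0.2, 1, -0.1], "delta_rot": [0, 0, 0], "grip": 1},
    {"dp": [0.2, 0.9, -0.2], "delta_rot": [0, 0, 0], "grip": 1},
    {"dp": [0.27, 1.03, -0.7], "delta_rot": [0, 0, 0], "grip": 1},
    {"dp": [0.27, 1.03, -0.8], "delta_rot": [0, 0, 0], "grip": 1},
    {"dp": [0.22, 0.84, -0.9], "delta_rot": [0, 0, 0], "grip": 1},
    {"dp": [0.22, 0.84, -0.9], "delta_rot": [0, 0, 0], "grip": 1},
    {"dp": [0.16, 0.63, -0.7], "delta_rot": [0, 0, 0], "grip": 1},
    {"dp": [0.16, 0.63, -0.7], "delta_rot": [0, 0, 0], "grip": 1},
    {"dp": [0, 0, 0], "delta_rot": [0, 0, 0], "grip": 1},
  ],
)

```text
time: 7.4
tool_pos: [565.5, -5.2, 192.8]
tcp_rot: [0.788, 0.615, 0.0, -0.0]
ft_force: [5.3, -1.8, 0.2]
opening: 25.7
gripper_force: 25.0
```

Run:
```python
from fit import *
s=get_image('scene');cv2.imwrite('pics/d.png',cv2.resize(s[190:290,290:410],None,fx=5,fy=5,interpolation=2))
p=C(Q,state()['tool_pos']);print(p)
for b in[(-58,172),(-53,147)]:
    print([ (proj('scene',W(Q,(b[0],y,b[1])))-[290,190])*5 for y in(-28,28)])
steps([(-26.6,0,180.2),(-24.8,0,171.2),(-24.3,0,163.7),(-24,0,157.5)])
```

```text
[-32.71986694   1.30232013 193.05204629]
[array([283.86864837, 260.85699329]), array([250.76063198, 200.63103402])]
[array([294.35486818, 305.70535073]), array([261.24368213, 244.42729779])]
[-26.6   0.  180.2] dp [ 0.28  0.56 -1.29] len 14.0
[-24.8   0.  171.2] dp [ 0.05  0.17 -0.9 ] len 9.0
[-24.3   0.  163.7] dp [ 0.01  0.05 -0.75] len 8.0
[-24.    0.  157.5] dp [ 0.01  0.03 -0.62] len 6.0
```

View pics/d.png

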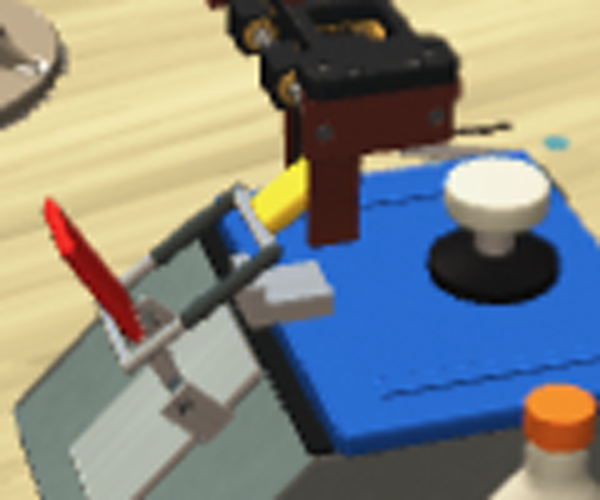

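Picture: the bar runs from (240,188) to (278,250) in the crop. It is above the lip but about 3–4 mm short, so I'll go a bit farther and then down.

send_rows(
  commands=[
    {"dp": [0.3, 0.65, -1], "delta_rot": [0, 0, 0], "grip": 1},
    {"dp": [0.12, 0.45, -0.9], "delta_rot": [0, 0, 0], "grip": 1},
    {"dp": [0.03, 0.1, -0.6], "delta_rot": [0, 0, 0], "grip": 1},
    {"dp": [0, 0, -0.4], "delta_rot": [0, 0, 0], "grip": 1},
    {"dp": [0, 0, -0.4], "delta_rot": [0, 0, 0], "grip": 1},
    {"dp": [0, 0, 0], "delta_rot": [0, 0, 0], "grip": 1},
  ],
)

```text
time: 8.05
tool_pos: [569.2, 6.2, 160.3]
tcp_rot: [0.789, 0.615, -0.0, -0.0]
ft_force: [2.7, 0.7, -0.6]
opening: 25.9
gripper_force: 26.0
```

Run:
```python
from fit import *
s=get_image('scene');cv2.imwrite('pics/e.png',cv2.resize(s[190:290,290:410],None,fx=5,fy=5,interpolation=2))
p=C(Q,state()['tool_pos']);print(p,state()['ft_force'])
```

```text
[-20.42353345   0.6651127  160.49246983] [ 1.353285    1.09910073 -1.63672132]
```

View pics/e.png

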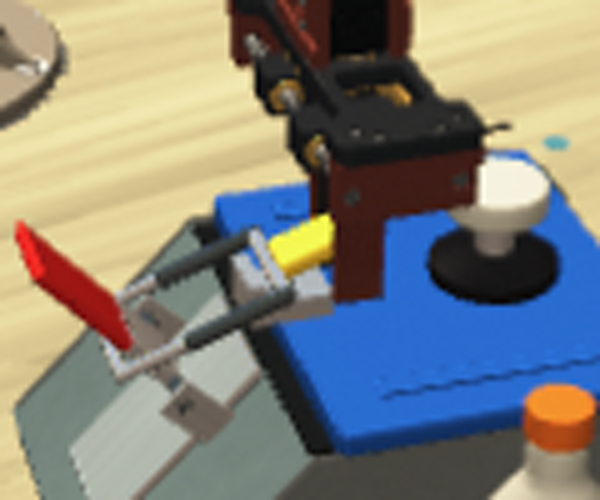

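Picture: the bar at (252,235)–(295,290) is behind the lip but some 4 mm above the ledge. I'll lower it until it touches.

send_rows(
  commands=[
    {"dp": [0, 0, -0.2], "delta_rot": [0, 0, 0], "grip": 1},
    {"dp": [0, 0, -0.2], "delta_rot": [0, 0, 0], "grip": 1},
    {"dp": [0, 0, 0], "delta_rot": [0, 0, 0], "grip": 1},
  ],
)

```text
time: 8.4
tool_pos: [569.4, 6.4, 157.0]
tcp_rot: [0.789, 0.615, 0.0, -0.0]
ft_force: [-0.1, 2.3, 2.5]
opening: 26.2
gripper_force: 26.2
```

send_rows(
  commands=[
    {"dp": [0, 0, -0.15], "delta_rot": [0, 0, 0], "grip": 1},
    {"dp": [0, 0, 0], "delta_rot": [0, 0, 0], "grip": 1},
  ],
)

```text
time: 8.6
tool_pos: [569.5, 6.5, 155.5]
tcp_rot: [0.789, 0.615, 0.0, -0.0]
ft_force: [0.5, 1.7, 4.7]
opening: 25.7
gripper_force: 26.4
```

send_rows(
  commands=[
    {"dp": [0, 0, -0.2], "delta_rot": [0, 0, 0], "grip": 1},
    {"dp": [0, 0, -0.1], "delta_rot": [0, 0, 0], "grip": 1},
    {"dp": [0, 0, 0], "delta_rot": [0, 0, 0], "grip": 1},
    {"dp": [0, 0, 0], "delta_rot": [0, 0, 0], "grip": 1},
  ],
)

```text
time: 9.0
tool_pos: [569.8, 6.5, 152.5]
tcp_rot: [0.789, 0.615, 0.0, -0.0]
ft_force: [0.6, 4.4, 3.4]
opening: 25.8
gripper_force: 27.5
```

Run:
```python
from fit import *
s=get_image('scene');cv2.imwrite('pics/f.png',cv2.resize(s[200:290,290:380],None,fx=6,fy=6,interpolation=2))
p=C(Q,state()['tool_pos']);print(p,state()['ft_force'])
for x,z in((-53,146),(-45,146),(-59,146)): print(x,[((proj('scene',W(Q,(x,y,z)))-[290,200])*6).round() for y in(-28,28)])
```

```text
[-19.94727374   0.15688273 152.51719186] [1.08580662 4.94686375 2.71785596]
-53 [array([353., 309.]), array([314., 235.])]
-45 [array([373., 306.]), array([333., 233.])]
-59 [array([338., 311.]), array([299., 238.])]
```

View pics/f.png

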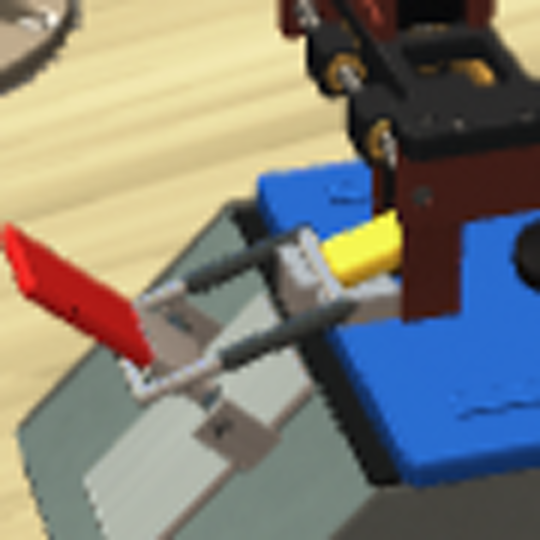

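Picture: the bar ends at (310,232) and (350,300), which matches the seat prediction behind the lip. Before releasing, I'll draw the tab outward until the bar meets the lip.

send_rows(
  commands=[
    {"dp": [0, 0, 0.1], "delta_rot": [0, 0, 0], "grip": 1},
    {"dp": [-0.05, -0.2, 0], "delta_rot": [0, 0, 0], "grip": 1},
    {"dp": [-0.05, -0.2, 0], "delta_rot": [0, 0, 0], "grip": 1},
    {"dp": [0, 0, 0], "delta_rot": [0, 0, 0], "grip": 1},
  ],
)

```text
time: 9.45
tool_pos: [569.3, 5.0, 153.3]
tcp_rot: [0.788, 0.615, 0.002, -0.001]
ft_force: [4.0, 10.1, -2.2]
opening: 26.0
gripper_force: 31.1
```

send_rows(
  commands=[
    {"dp": [-0.05, -0.2, 0], "delta_rot": [0, 0, 0], "grip": 1},
    {"dp": [-0.05, -0.2, 0], "delta_rot": [0, 0, 0], "grip": 1},
    {"dp": [0, 0, 0], "delta_rot": [0, 0, 0], "grip": 1},
  ],
)

```text
time: 9.75
tool_pos: [569.1, 4.7, 153.5]
tcp_rot: [0.788, 0.616, 0.005, -0.002]
ft_force: [7.4, 18.1, -6.4]
opening: 26.1
gripper_force: 33.6
```

The fingers are butting on the rear end of the keeper ledge. I'll back off, let go, and regrip higher with the tips above the ledge.

send_rows(
  commands=[
    {"dp": [0.2, 0.7, 0], "delta_rot": [0, 0, 0], "grip": 1},
    {"dp": [0, 0, 0], "delta_rot": [0, 0, 0], "grip": 0.5},
    {"dp": [0, 0, 0], "delta_rot": [0, 0, 0], "grip": 0.4},
    {"dp": [0, 0, 0.7], "delta_rot": [0, 0, 0], "grip": 0.4},
    {"dp": [0, 0, 0.6], "delta_rot": [0, 0, 0], "grip": 0.4},
    {"dp": [0, 0, 0], "delta_rot": [0, 0, 0], "grip": 0.7},
    {"dp": [0, 0, 0], "delta_rot": [0, 0, 0], "grip": 1},
    {"dp": [0, 0, 0], "delta_rot": [0, 0, 0], "grip": 1},
    {"dp": [0, 0, 0], "delta_rot": [0, 0, 0], "grip": 1},
    {"dp": [0, 0, 0], "delta_rot": [0, 0, 0], "grip": 1},
  ],
)

```text
time: 10.75
tool_pos: [569.5, 5.0, 166.3]
tcp_rot: [0.789, 0.615, -0.0, -0.0]
ft_force: [0.2, -1.7, 0.9]
opening: 25.8
gripper_force: 25.0
```

Run:
```python
from fit import *
s=get_image('scene');cv2.imwrite('pics/g.png',cv2.resize(s[200:290,290:380],None,fx=6,fy=6,interpolation=2))
p=C(Q,state()['tool_pos']);print(p,state()['ft_force'],state()['opening'])
```

```text
[-2.14759327e+01  9.32738627e-02  1.66349512e+02] [-0.27930988 -0.71477427  0.59467715] 25.40925983505013
```

View pics/g.png

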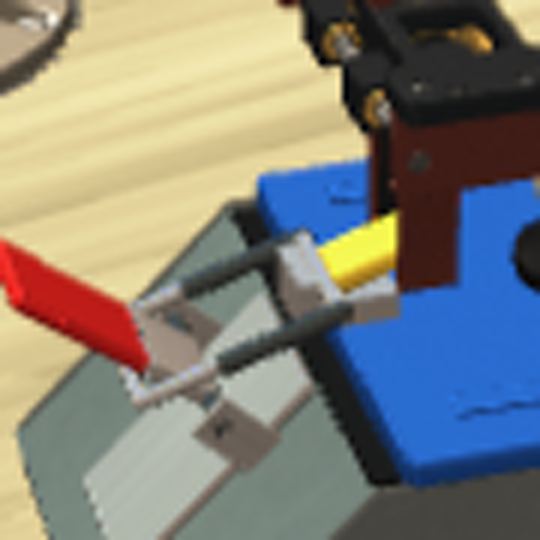

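The bar is hooked at (303,235)–(348,305), and the tab is re-pinched with the tips above the ledge. Now I'll draw outward gently.

send_rows(
  commands=[
    {"dp": [-0.05, -0.2, 0], "delta_rot": [0, 0, 0], "grip": 1},
    {"dp": [-0.05, -0.2, 0], "delta_rot": [0, 0, 0], "grip": 1},
    {"dp": [0, 0, 0], "delta_rot": [0, 0, 0], "grip": 1},
  ],
)

```text
time: 11.1
tool_pos: [569.1, 3.6, 167.0]
tcp_rot: [0.788, 0.615, 0.002, -0.001]
ft_force: [-0.1, 5.6, 0.9]
opening: 25.7
gripper_force: 25.0
```

send_rows(
  commands=[
    {"dp": [-0.05, -0.2, 0], "delta_rot": [0, 0, 0], "grip": 1},
    {"dp": [-0.05, -0.2, 0], "delta_rot": [0, 0, 0], "grip": 1},
    {"dp": [0, 0, 0], "delta_rot": [0, 0, 0], "grip": 1},
  ],
)

```text
time: 11.4
tool_pos: [568.9, 2.6, 167.4]
tcp_rot: [0.788, 0.616, 0.004, -0.002]
ft_force: [1.9, 11.5, 0.5]
opening: 26.1
gripper_force: 25.0
```

send_rows(
  commands=[
    {"dp": [0, 0.1, 0], "delta_rot": [0, 0, 0], "grip": 1},
    {"dp": [0, 0, 0], "delta_rot": [0, 0, 0], "grip": 0.4},
    {"dp": [0, 0, 0], "delta_rot": [0, 0, 0], "grip": 0.35},
    {"dp": [0, 0, 2], "delta_rot": [0, 0, 0], "grip": 0.35},
    {"dp": [0, 0, 4], "delta_rot": [0, 0, 0], "grip": 0.5},
    {"dp": [0, 0, 4], "delta_rot": [0, 0, 0], "grip": 1},
    {"dp": [0, 0, 3], "delta_rot": [0, 0, 0], "grip": 1},
  ],
)

```text
time: 12.1
tool_pos: [567.9, -2.9, 298.8]
tcp_rot: [0.789, 0.614, 0.0, 0.001]
ft_force: [0.8, 0.2, 0.4]
opening: 31.4
gripper_force: 0.0
```

Run:
```python
from fit import *
s=get_image('scene');cv2.imwrite('pics/i.png',cv2.resize(s[200:290,270:390],None,fx=6,fy=6,interpolation=2))
h=cv2.cvtColor(s,cv2.COLOR_BGR2HSV);k=np.zeros(h.shape[:2],np.uint8);k[200:300,280:340]=255
r=(cv2.inRange(h,(0,150,90),(5,255,255))|cv2.inRange(h,(172,150,90),(180,255,255)))&k
yv=W(Q,(0,1,0))-W(Q,(0,0,0));y,x=np.nonzero(r);P=[(a,b) for a,b in zip(x,y)]
print(cv2.boundingRect(r))
q=np.array([C(Q,onplane('scene',u,W(Q,(0,0,0)),yv)) for u in P])[:,[0,2]];d=q-O
i=np.argsort(np.hypot(*d.T))[-12:];m=q[i].mean(0);print('tip',m,np.hypot(*(m-O)),'lever',np.radians(225)-np.arctan2(m[1]-110,m[0]+109),
 'mean', np.radians(225)-np.arctan2(*(q.mean(0)-O)[::-1]))
for x,z in((-53,146),(-59,146)): print(x,[((proj('scene',W(Q,(x,y,z)))-[270,200])*6).round() for y in(-28,28)])
steps([(-80,0,300)])
```

```text
(287, 242, 27, 21)
tip [-187.45699624  172.75961724] 100.47024343462927 lever 1.4600926301151245 mean 1.3767506181295284
-53 [array([473., 309.]), array([434., 235.])]
-59 [array([458., 311.]), array([419., 238.])]
[-80   0 300] dp [-1.53 -4.92 -0.35] len 52.0
```

View pics/i.png

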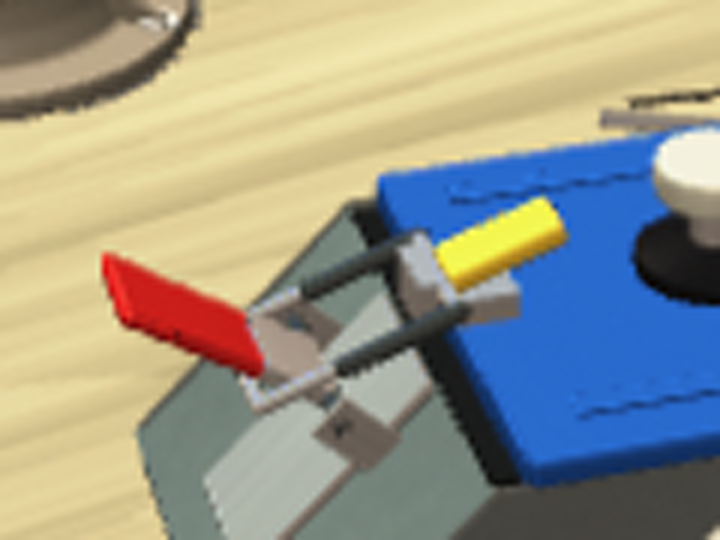

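The bar is hooked at (413,235)–(465,305) and the lever is at about 1.4 rad. That was the tenth and last picture, so from here I work with numbers. Next is the lever arc.

Run:
```python
from fit import *
w=[]
for L in [1.6]+list(np.arange(1.45,-0.1,-.15)):
    a=np.radians(225)-L;u=np.array([np.cos(a),np.sin(a)]);n=np.array([u[1],-u[0]])
    c=O+80*u+(2)*n; k=np.clip((a-np.pi)/.3,-1,1)
    w.append((c[0]-10*k,0,c[1]+22))
steps([(w[0][0],0,250)]+w)
```

```text
[-152.4    0.   250. ] dp [ -3.36 -11.93  -5.35] len 135.0
[-152.4    0.   191.6] dp [ 0.    0.   -5.84] len 58.0
[-160.7    0.   182.9] dp [-0.21 -0.8  -0.87] len 12.0
[-167.7    0.   173.1] dp [-0.17 -0.67 -0.98] len 12.0
[-173.     0.   162.4] dp [-0.14 -0.52 -1.07] len 12.0
[-179.6    0.   151. ] dp [-0.17 -0.63 -1.14] len 13.0
[-186.6    0.   139.2] dp [-0.18 -0.67 -1.18] len 14.0
[-191.7    0.   127.2] dp [-0.13 -0.5  -1.2 ] len 13.0
[-195.1    0.   115.3] dp [-0.09 -0.33 -1.19] len 12.0
[-193.9    0.   103.8] dp [ 0.03  0.12 -1.15] len 12.0
[-188.8    0.    92.9] dp [ 0.13  0.49 -1.09] len 12.0
[-182.2    0.    82.9] dp [ 0.17  0.64 -1.  ] len 12.0
[-174.2    0.    74. ] dp [ 0.2   0.78 -0.89] len 12.0
```

send_rows(
  commands=[
    {"dp": [-0.9, -3, -1.3], "delta_rot": [0, 0, 0], "grip": 1},
    {"dp": [-0.9, -3, -1.35], "delta_rot": [0, 0, 0], "grip": 1},
    {"dp": [-0.8, -3, -1.35], "delta_rot": [0, 0, 0], "grip": 1},
    {"dp": [-0.76, -2.9, -1.35], "delta_rot": [0, 0, 0], "grip": 1},
    {"dp": [0, 0, -3], "delta_rot": [0, 0, 0], "grip": 1},
    {"dp": [0, 0, -2.8], "delta_rot": [0, 0, 0], "grip": 1},
    {"dp": [0, 0, 0], "delta_rot": [0, 0, 0], "grip": 1},
  ],
)

```text
time: 12.85
tool_pos: [531.0, -121.9, 181.4]
tcp_rot: [0.789, 0.614, -0.003, -0.003]
ft_force: [-0.6, 0.3, -0.1]
opening: 0.2
gripper_force: 0.0
```

send_rows(
  commands=[
    {"dp": [-0.1, -0.4, -0.45], "delta_rot": [0, 0, 0], "grip": 1},
    {"dp": [-0.1, -0.4, -0.45], "delta_rot": [0, 0, 0], "grip": 1},
    {"dp": [-0.08, -0.34, -0.5], "delta_rot": [0, 0, 0], "grip": 1},
    {"dp": [-0.08, -0.34, -0.5], "delta_rot": [0, 0, 0], "grip": 1},
    {"dp": [-0.07, -0.26, -0.53], "delta_rot": [0, 0, 0], "grip": 1},
    {"dp": [-0.07, -0.26, -0.53], "delta_rot": [0, 0, 0], "grip": 1},
  ],
)

```text
time: 13.45
tool_pos: [530.1, -140.1, 155.8]
tcp_rot: [0.789, 0.615, 0.001, 0.0]
ft_force: [2.0, 5.4, 5.0]
opening: 0.5
gripper_force: 2.7
```

send_rows(
  commands=[
    {"dp": [-0.1, -0.4, -0.4], "delta_rot": [0, 0, 0], "grip": 1},
    {"dp": [-0.1, -0.4, -0.4], "delta_rot": [0, 0, 0], "grip": 1},
    {"dp": [-0.09, -0.33, -0.58], "delta_rot": [0, 0, 0], "grip": 1},
    {"dp": [-0.09, -0.33, -0.58], "delta_rot": [0, 0, 0], "grip": 1},
  ],
)

```text
time: 13.85
tool_pos: [525.5, -155.8, 135.6]
tcp_rot: [0.789, 0.615, 0.0, 0.0]
ft_force: [1.2, 2.3, 5.7]
opening: 0.2
gripper_force: 2.4
```

```bash
cat > lev.py <<'E'
from fit import *
def lever():
    s=get_image('scene');cv2.imwrite('pics/l%d.png'%(state()['time']*100),s)
    h=cv2.cvtColor(s,cv2.COLOR_BGR2HSV);k=np.zeros(h.shape[:2],np.uint8);k[200:330,270:345]=255
    r=(cv2.inRange(h,(0,150,90),(5,255,255))|cv2.inRange(h,(172,150,90),(180,255,255)))&k
    yv=W(Q,(0,1,0))-W(Q,(0,0,0));y,x=np.nonzero(r)
    q=np.array([C(Q,onplane('scene',u,W(Q,(0,0,0)),yv)) for u in zip(x,y)])[:,[0,2]]
    print('lever mean',(np.radians(225)-np.arctan2(*(q.mean(0)-O)[::-1])).round(2),len(x),cv2.boundingRect(r))
    Y=cv2.inRange(h,(22,130,80),(34,255,255));k[:]=0;k[200:280,310:390]=255;m=cv2.moments(Y&k,True)
    print('tab px',(m['m10']/m['m00'],m['m01']/m['m00']),m['m00'],'tcp',C(Q,state()['tool_pos']).round(1),state()['ft_force'].round(1))
lever()
E
python3 lev.py
python3 - <<'E'
import sys;sys.path.insert(0,'.')
from fit import *
for b in((-59,146),(-59,156),):
    G,L,a=tabfor(b);print(b,L,proj('scene',W(Q,(G[0],0,G[1]))))
E
```

```text
lever mean 0.92 300 (273, 207, 39, 67)
tab px (351.13286713286715, 238.16083916083917) 143.0 tcp [-189.1    2.5  134.6] [1.9 1.9 2.8]
(-59, 146) 1.3888104233581808 [354.64439467 240.16046319]
(-59, 156) 1.5741095623104417 [354.41010366 235.90521357]
```

Run:
```python
from fit import *
pr=lambda g:proj('scene',W(Q,(g[0],0,g[1]))).round(1)
for L in(1.4,1.1,.9,.7,.1):
    a=np.radians(245)-L;P=O+30*np.array([np.cos(a),np.sin(a)]);b=np.array([-59,146.]);d=b-P;D=np.hypot(*d);u=d/D
    print(L,'stretch',round(D-84,1),'hooked',pr(b+30*u),'on lip top',pr(np.array([-67,156])+30*u))
s=cv2.imread('pics/i.png');h=cv2.cvtColor(s,cv2.COLOR_BGR2HSV)
m=cv2.moments(cv2.inRange(h,(22,130,80),(34,255,255)),True);print('before',m['m10']/m['m00']/6+270,m['m01']/m['m00']/6+200)
```

```text
1.4 stretch -0.2 hooked [354.7 240.2] on lip top [351.4 237. ]
1.1 stretch 4.1 hooked [354.2 239.3] on lip top [351.  236.1]
0.9 stretch 6.1 hooked [353.9 238.8] on lip top [350.6 235.6]
0.7 stretch 7.2 hooked [353.5 238.2] on lip top [350.2 235. ]
0.1 stretch 5.9 hooked [352.  236.7] on lip top [348.7 233.5]
before 353.0127739679979 240.14491730536506
```

The tab tracks as hooked and the lever is around 0.9. I'll continue the arc.

send_rows(
  commands=[
    {"dp": [-0.1, -0.4, -0.5], "delta_rot": [0, 0, 0], "grip": 1},
    {"dp": [-0.05, -0.25, -0.5], "delta_rot": [0, 0, 0], "grip": 1},
    {"dp": [-0.03, -0.15, -0.6], "delta_rot": [0, 0, 0], "grip": 1},
    {"dp": [0, 0, -0.6], "delta_rot": [0, 0, 0], "grip": 1},
    {"dp": [0.05, 0.1, -0.6], "delta_rot": [0, 0, 0], "grip": 1},
    {"dp": [0.05, 0.15, -0.6], "delta_rot": [0, 0, 0], "grip": 1},
  ],
)

```text
time: 14.5
tool_pos: [523.9, -161.3, 100.8]
tcp_rot: [0.789, 0.614, -0.001, -0.0]
ft_force: [-0.3, 0.8, 0.7]
opening: 0.5
gripper_force: 0.0
```

send_rows(
  commands=[
    {"dp": [0.1, 0.3, -0.5], "delta_rot": [0, 0, 0], "grip": 1},
    {"dp": [0.1, 0.3, -0.5], "delta_rot": [0, 0, 0], "grip": 1},
    {"dp": [0.1, 0.35, -0.5], "delta_rot": [0, 0, 0], "grip": 1},
    {"dp": [0, 0, 0], "delta_rot": [0, 0, 0], "grip": 1},
  ],
)

```text
time: 14.9
tool_pos: [527.3, -150.6, 86.1]
tcp_rot: [0.788, 0.615, -0.0, -0.001]
ft_force: [-0.5, 0.0, -0.1]
opening: 0.4
gripper_force: 0.0
```

```bash
python3 lev.py
```

```text
lever mean 6.4 275 (277, 229, 39, 66)
tab px (349.6766917293233, 236.54887218045113) 133.0 tcp [-183.1    1.4   86.5] [-0.4 -0.3 -0.1]
```

send_rows(
  commands=[
    {"dp": [0.1, 0.35, -0.4], "delta_rot": [0, 0, 0], "grip": 1},
    {"dp": [0.1, 0.35, -0.3], "delta_rot": [0, 0, 0], "grip": 1},
    {"dp": [0.05, 0.2, -0.2], "delta_rot": [0, 0, 0], "grip": 1},
    {"dp": [0, 0, 0], "delta_rot": [0, 0, 0], "grip": 1},
  ],
)

```text
time: 15.35
tool_pos: [529.8, -145.4, 79.8]
tcp_rot: [0.789, 0.614, -0.002, 0.002]
ft_force: [-7.6, -6.9, 21.4]
opening: 0.3
gripper_force: 10.5
```

send_rows(
  commands=[
    {"dp": [0.05, 0.2, -0.2], "delta_rot": [0, 0, 0], "grip": 1},
    {"dp": [0.05, 0.2, -0.1], "delta_rot": [0, 0, 0], "grip": 1},
    {"dp": [0, 0, 0], "delta_rot": [0, 0, 0], "grip": 1},
  ],
)

```text
time: 15.65
tool_pos: [530.2, -144.9, 79.2]
tcp_rot: [0.79, 0.613, -0.004, 0.003]
ft_force: [-17.5, -12.7, 46.8]
opening: 0.7
gripper_force: 22.4
```

Firm contact at the home position. I'll retract up and out, check, then go over the pump.

send_rows(
  commands=[
    {"dp": [-0.3, -1, 0.6], "delta_rot": [0, 0, 0], "grip": 1},
    {"dp": [-0.4, -1.5, 1], "delta_rot": [0, 0, 0], "grip": 1},
    {"dp": [0, 0, 4], "delta_rot": [0, 0, 0], "grip": 1},
    {"dp": [0, 0, 4.5], "delta_rot": [0, 0, 0], "grip": 1},
    {"dp": [0, 0, 4.5], "delta_rot": [0, 0, 0], "grip": 1},
    {"dp": [0, 0, 2], "delta_rot": [0, 0, 0], "grip": 1},
    {"dp": [0, 0, 0], "delta_rot": [0, 0, 0], "grip": 1},
  ],
)

```text
time: 16.35
tool_pos: [526.0, -163.6, 244.4]
tcp_rot: [0.789, 0.615, 0.002, 0.003]
ft_force: [-0.1, -0.3, -0.3]
opening: 0.5
gripper_force: 0.0
```

```bash
python3 lev.py
python3 - <<'E'
from fit import *
s=get_image('scene')
h=cv2.cvtColor(s,cv2.COLOR_BGR2HSV);k=np.zeros(h.shape[:2],np.uint8);k[210:260,365:410]=255
m=cv2.inRange(h,(10,0,140),(40,90,255))&k;n,l,st,ce=cv2.connectedComponentsWithStats(m);print(st[1:],ce[1:])
print('pump pred',proj('scene',W(Q,(55,0,180))),C(Q,onz('scene',ce[1],177)))
steps([(55,0,260),(55,0,205)])
E
```

```text
lever mean 6.3 287 (294, 266, 22, 29)
tab px (349.69465648854964, 236.45801526717557) 131.0 tcp [-195.9    0.8  242.1] [-0.4 -0.2 -0.2]
[[365 210  45  28 793]
 [378 221   2   1   2]] [[389.67717528 220.19924338]
 [378.5        221.        ]]
pump pred [389.71399104 226.18950543] [ 67.01102353  32.07114152 177.        ]
[ 55   0 260] dp [ 6.51 24.25  1.95] len 252.0
[ 55   0 205] dp [ 0.   0.  -5.5] len 55.0
```

send_rows(
  commands=[
    {"dp": [1.1, 4.05, 0.4], "delta_rot": [0, 0, 0], "grip": 1},
    {"dp": [1.1, 4.05, 0.4], "delta_rot": [0, 0, 0], "grip": 1},
    {"dp": [1.1, 4.05, 0.4], "delta_rot": [0, 0, 0], "grip": 1},
    {"dp": [1.1, 4.05, 0.4], "delta_rot": [0, 0, 0], "grip": 1},
    {"dp": [1.1, 4.05, 0.4], "delta_rot": [0, 0, 0], "grip": 1},
    {"dp": [1, 4, 0], "delta_rot": [0, 0, 0], "grip": 1},
    {"dp": [0, 0, 0], "delta_rot": [0, 0, 0], "grip": 1},
    {"dp": [0, 0, -3], "delta_rot": [0, 0, 0], "grip": 1},
    {"dp": [0, 0, -2.5], "delta_rot": [0, 0, 0], "grip": 1},
  ],
)

```text
time: 17.35
tool_pos: [588.1, 78.7, 203.1]
tcp_rot: [0.789, 0.615, -0.001, -0.0]
ft_force: [0.1, 0.7, -1.3]
opening: 0.6
gripper_force: 0.0
```

send_rows(
  commands=[
    {"dp": [0, 0, -0.5], "delta_rot": [0, 0, 0], "grip": 1},
    {"dp": [0, 0, -0.5], "delta_rot": [0, 0, 0], "grip": 1},
    {"dp": [0, 0, -0.5], "delta_rot": [0, 0, 0], "grip": 1},
    {"dp": [0, 0, -0.3], "delta_rot": [0, 0, 0], "grip": 1},
    {"dp": [0, 0, -0.2], "delta_rot": [0, 0, 0], "grip": 1},
    {"dp": [0, 0, 0], "delta_rot": [0, 0, 0], "grip": 1},
  ],
)

```text
time: 17.95
tool_pos: [587.7, 78.4, 186.5]
tcp_rot: [0.789, 0.614, -0.001, -0.0]
ft_force: [-6.7, -2.1, 8.9]
opening: 1.0
gripper_force: 4.8
```

send_rows(
  commands=[
    {"dp": [0, 0, -0.2], "delta_rot": [0, 0, 0], "grip": 1},
    {"dp": [0, 0, -0.2], "delta_rot": [0, 0, 0], "grip": 1},
    {"dp": [0, 0, -0.2], "delta_rot": [0, 0, 0], "grip": 1},
    {"dp": [0, 0, 0], "delta_rot": [0, 0, 0], "grip": 1},
  ],
)

```text
time: 18.35
tool_pos: [587.9, 78.5, 182.0]
tcp_rot: [0.789, 0.614, -0.001, 0.0]
ft_force: [-10.1, -2.3, 18.0]
opening: 0.4
gripper_force: 9.3
```

send_rows(
  commands=[
    {"dp": [0, 0, -0.15], "delta_rot": [0, 0, 0], "grip": 1},
    {"dp": [0, 0, 0], "delta_rot": [0, 0, 0], "grip": 1},
  ],
)

```text
time: 18.55
tool_pos: [588.0, 78.5, 181.9]
tcp_rot: [0.789, 0.614, -0.001, 0.001]
ft_force: [-14.0, -4.3, 27.6]
opening: 0.8
gripper_force: 14.1
```

send_rows(
  commands=[
    {"dp": [0, 0, 1], "delta_rot": [0, 0, 0], "grip": 1},
    {"dp": [0, 0, 2], "delta_rot": [0, 0, 0], "grip": 1},
    {"dp": [0, 0, 4], "delta_rot": [0, 0, 0], "grip": 1},
    {"dp": [0, 0, 4], "delta_rot": [0, 0, 0], "grip": 1},
    {"dp": [0, 0, 2], "delta_rot": [0, 0, 0], "grip": 1},
    {"dp": [0, 0, 0], "delta_rot": [0, 0, 0], "grip": 1},
    {"dp": [0, 0, 0], "delta_rot": [0, 0, 0], "grip": 1},
  ],
)

```text
time: 19.25
tool_pos: [588.7, 78.5, 308.1]
tcp_rot: [0.789, 0.614, -0.0, 0.0]
ft_force: [-0.3, 1.0, 0.0]
opening: 0.0
gripper_force: 0.0
```

```bash
python3 lev.py; python3 -c "
from cell import *
print(state()['time'],state()['ft_force']);print(finish_job())"
```

```text
lever mean 6.3 287 (294, 266, 22, 29)
tab px (349.6439393939394, 236.54545454545453) 132.0 tcp [ 54.3   0.4 307.1] [0.3 0.3 0.3]
19.3 [0.33244968 0.28967078 0.34192301]
the job is handed in; nothing more can be done
None
```

The lid is shut, the bar hooked, the lever home and the pump pressed to its stop and released; I handed the job in at 19.3 s, but no verdict came back and I didn't measure the knob's rise or whether the loose things stayed put.

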